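# Open the push-to-open cupboard on the electronics bench

### The job

Open the wide door of the small bench cupboard. It has no handle: with the fingertips press the door in gently near its free edge until the catch lets go, draw back clear of it so that it springs ajar by itself, then push it wide open from behind with the outside of the fingers, about square to the cupboard's front, and leave it standing open. Do not grip the door or anything else, keep the narrow door shut, and leave the robot car, the breadboard and the multimeter where they are.

Things in the scene. Friction and masses are not known exactly. Their poses are not given: they have to be found in the camera images.
- cupboard: Fixed bench-top cupboard, cherry wood, 160 deep (x) x 360 wide (y) x 170 mm high; origin at the centre of its underside, z up. Its -x side is the front with two plain white handleless doors and faces the robot, turned by up to 0.25 rad. The doors stand between 12 mm side panels, front faces flush with the cupboard's front (x = -80 mm); behind them is a 12 mm slot, then the top panel.
- wide_hinge (a point): Fixed point on the wide door's vertical hinge axis, 170 mm above the bench. The axis is the outer edge of the door's front face, on the cupboard's +y side (left as seen from the robot): x = -80, y = +166 mm in the cupboard's frame.
- wide_corner (a point): Top free corner of the wide door's front face; it moves with the door. The door is 208 mm wide (hinge axis to free edge), 14 mm thick, and reaches from 3 to 167 mm above the bench. Shut, the corner lies at x = -80, y = -42 mm in the cupboard's frame.
- narrow_corner (a point): Top free corner of the narrow door's front face, 2 mm beside the wide door's free edge. This door is 122 mm wide and hinged on the cupboard's -y side.
- wide_door (a joint): Wide door angle in rad: 0 shut, + open towards the robot, stop at 1.75. Pressed inwards it goes to a rubber stop at about -0.04; at about -0.025 (4 to 5 mm and about 12 N at 180 mm from the hinge) the catch lets go, for good. Left free, the door is then pushed ajar to about 0.37 by a spring rod in about 1 s. Further on it is free: it stays where it is left, takes under 1 N at its edge. About 0.5 kg.
- narrow_door (a joint): Angle of the narrow door in rad, 0 shut, with a like catch of its own; it is to stay shut.
- robot_car: Loose four-wheeled robot car kit, plywood decks on black tyres with yellow hubs, 200 x 176 x 80 mm, standing on the bench in front of the narrow door, outside the sweep of the wide one; origin under its centre.
- breadboard: Loose white breadboard, 165 x 55 x 9 mm, lying on the cupboard's top towards the back; origin under its centre.
- multimeter: Loose black multimeter, 130 x 68 x 39 mm, lying face up on the bench in front of the power supply; origin under its centre.
- power_supply: Fixed grey bench power supply, 240 deep x 150 wide x 151 mm high, standing beside the cupboard, to its left or right; origin at the centre of its underside, front to -x.

How it is judged (in metres and radians):
On the way:
1. the catch has let go and the wide door stands sprung ajar (over 0.25 rad) with nothing of the robot touching it (value of joint wide_door between 0.25 and 0.9 rad and contact force between each of the arm, the fingers and wide_door below 0.1 N), for 0.2 s.
At the end, for the whole second after the job is handed in: The wide door stands still and open by more than 1.35 rad (77 degrees), the narrow door is shut (under 0.05 rad), and the car, the breadboard and the multimeter are within 30 mm of where they began (value of joint wide_door above 1.35 rad and velocity of joint wide_door between -0.05 and 0.05 rad/s and value of joint narrow_door below 0.05 rad and distance of each of robot_car, breadboard, multimeter from where it was at the start of the episode below 0.03 m); the robot touches nothing.
It fails at once if the wide door is gripped or shoved hard (over 35 N between fingers and door) (contact force between the fingers and wide_door above 35 N).
It fails at once if the narrow door has come open (value of joint narrow_door above 0.1 rad).
It fails at once if the robot car is shifted or lifted by more than 30 mm (distance of robot_car from where it was at the start of the episode above 0.03 m).
It fails at once if the breadboard is shifted or lifted by more than 30 mm (distance of breadboard from where it was at the start of the episode above 0.03 m).
It fails at once if the multimeter is shifted or lifted by more than 30 mm (distance of multimeter from where it was at the start of the episode above 0.03 m).
It also fails if it takes over 53 s, if anything falls off the work surface, if the arm or the gripper's body presses on something with over 40 N, if the wrist force passes 120 N, or if a joint passes its speed limit or range.

### The arm

A 6-joint arm with a two-finger parallel gripper is mounted at the origin on the work surface. World frame = base frame: x ahead of the robot, y to its left, z up, the work surface at z = 0. Lengths are in mm, angles in rad, forces in N, time in s.
With the tool pointing down it reaches from about 375 to 750 mm from the base axis. Payload 9 kg.
Tool frame: the origin (TCP) lies at the very end of the fingers, on their centre line; the grasp point (between the pads) lies 19 mm behind it; z points along the fingers, y is the line along which they close (so a half turn about z gives the same grasp; the last joint's range is limited). The gripper opens to 85 mm and grips with 20 to 120 N. Pads are 22 mm wide; open, the fingers measure 114 mm over their backs; the gripper's body (76 mm by 85 mm) begins 54 mm behind the grasp point. The pads swing forward as they close: fully open they stand 13 mm farther back than shut.
Start: joints at [1.103, 0.104, 0.097, 1.564, 0, 1.353], TCP at [148.329, 581.408, 231.331] pointing down, gripper open.
Joint ranges: [-2.99, 2.99], [-0.84, 1.86], [-1.1, 1.16], [-1.84, 2.11], [-1.51, 1.56], [-3.14, 3.14]. Speed limits (rad/s): [2.22, 2.22, 2.57, 3.14, 3.14, 3.14].

### API

Orientations are given as a unit quaternion [w, x, y, z].
In Python, from station import bot gives the robot as it stands.
- The arm moves only by the tool move_arm, never from a script. Its argument "plan" is a list of rows, each an object of numbers: "dx", "dy", "dz": the shift along the tool's x, y, z in cm; "rx", "ry", "rz": the turn, a rotation vector about the tool's x, y, z in rad; "fingers": the closure, from -1 (fully open) to 1 (shut). In form: [{"dx": .., "dy": .., "dz": .., "rx": .., "ry": .., "rz": .., "fingers": ..}, ...]. A call has exactly 10 rows; each row is the pose to reach, as a shift and turn from the pose commanded when the call began, along the tool's axes at that moment; what a row does not reach only later rows make up. A row lasts 1/8 s, in which the tool goes at most 62.5 mm and 10.7 degrees, less where a joint would pass 70% of its speed; a pose out of reach is approached as far as the arm can. A call with a gripper value outside its range is refused whole. The fingers move at their own pace and stop on an object; "force" is the grip in N (left out, the last holds). Time passes only in rows, so rows that repeat a pose let the fingers close, or fill a call up. It gives the time, the measured TCP pose, the force, the opening and the grip force at its end, in the units of the state.
- bot.read_state(): the state, without advancing time (a new reading comes with each control period).
- bot.snapshot(name): name is "scene" or "top"; returns (picture, depth): 384x512x3 uint8, red, green, blue; 384x512 float32, mm along the optical axis (not along the pixel's ray), 0 where there is no reading.
- bot.camera_model(name): a dict with "fov_y" (degrees; the focal length in pixels is half the picture's height over the tangent of half this angle, whatever the lens; pixels are square), "cx", "cy" (the principal point, pixels), "rvec" (rotation vector, rad) and "tvec" (3), from world to camera coordinates, as OpenCV has them. Camera axes: x right, y down, z forward; pixel columns grow to the right and rows downward; lengths in mm; the calibration is good to about 2 mm. A picture is of the moment at which its call begins. camera_model takes no time and is no camera call.
- bot.job_done(): hands the job in; it is judged then, once.
Trained networks look in the newest picture that a camera, given by its name, has taken for a name from the list of things; names that differ only in an ending like _2 or _b are one class to them, and where a whole thing is asked for, a point or a joint stands for the part that bears it (a point fixed in the world has none). Each returns a list of dicts, best first, with "conf" (0 to 1); they miss things now and then, are a little off and sometimes report something else, mostly with a low value. They report only what shows in the picture. A call takes as long as a camera call.
- bot.cut_out(camera, thing): "region" (384x512 bool, what is visible of it) and "bbox" ([left, top, width, height] in pixels, round what is visible of it).
The state is a dict: "time_s": time; "q": joint angles; "qvel": joint speeds; "effort": joint torques, N m; "ee_pos": TCP position; "ee_rot": TCP orientation; "ft_force": force on the tool from outside, world axes, zero at the start; "torque": the same for the moment, N m; "opening": finger opening in mm; "finger_force": force on a finger pad.
Only numpy, scipy, OpenCV 4.12 (cv2) and the standard library are available. Lean on these libraries where they do the work, as an engineer would, in place of code of your own. Each camera call takes 0.05 s, during which the arm holds its last target. There are 200 camera calls.

## Working session

There is one attempt and no reset: what is moved stays moved. The work goes in short steps, Python scripts to look and compute and a tool call to move; the robot and the scene stay as the last step left them, time stands still between calls to the robot, and variables do not carry over. Pictures are saved under pics/ and viewed, at most 10 in all, crops included, and the job is handed in when it is done.

Besides the shell and the picture viewer there is one more tool, called after ">>>" as name([rows], argument=value, ...), one row to a line, values as JSON. move_arm: Moves the arm, as the interface text tells. Its arguments: {"type":"object","properties":{"plan":{"type":"array","items":{"type":"object","properties":{"dx":{"type":"number"},"dy":{"type":"number"},"dz":{"type":"number"},"rx":{"type":"number"},"ry":{"type":"number"},"rz":{"type":"number"},"fingers":{"type":"number"}}}},"force":{"type":"number"}},"required":["plan"]}

```bash
mkdir -p pics; cat > h.py <<'E'
import numpy as np, cv2
from station import bot
def cam(n):
    m=bot.camera_model(n); R=cv2.Rodrigues(np.array(m['rvec'],float))[0]; t=np.array(m['tvec'],float).ravel()
    f=192/np.tan(np.radians(m['fov_y'])/2); return R,t,f,m['cx'],m['cy']
def cloud(n,d):
    R,t,f,cx,cy=cam(n); v,u=np.mgrid[:384,:512]
    P=np.stack([(u-cx)/f*d,(v-cy)/f*d,d],-1)-t
    return P@R
E
python3 - <<'E'
from h import *
s=bot.read_state(); print(s)
ims=[]
for n in('scene','top'):
    p,d=bot.snapshot(n); np.save(n+'.npy',d); np.save(n+'_p.npy',p)
    print(n,bot.camera_model(n))
    cv2.imwrite(f'pics/{n}0.png',p[...,::-1])
    C=cloud(n,d)
    for k in('cupboard','wide_door','narrow_door','robot_car','breadboard','multimeter','power_supply'):
        r=bot.cut_out(n,k)
        if r:
            m=r[0]['region']&(d>0); q=C[m]
            print(k,round(r[0]['conf'],2),r[0]['bbox'],m.sum(),np.percentile(q,[3,50,97],axis=0).round().tolist() if m.sum() else '')
        else: print(k,None)
E
```

```text
{'time_s': 0.0, 'q': array([ 1.10330285e+00,  1.04681532e-01,  9.64675762e-02,  1.56391803e+00,
       -8.49111099e-06,  1.35309832e+00]), 'qvel': array([-1.16895113e-03, -5.75069719e-04,  1.84457606e-03,  2.52035190e-03,
        2.61124025e-05,  4.76109399e-04]), 'effort': array([-1.93494947e-03, -5.56932592e+01,  5.03651083e+01,  1.69301592e-02,
       -2.99483736e-04,  8.16565631e-06]), 'ee_pos': array([148.15846258, 581.06847533, 230.53180822]), 'ee_rot': array([-2.20347911e-04,  1.24573235e-01,  9.92210191e-01, -6.30447332e-04]), 'ft_force': array([-0.23193481, -0.29080532,  0.08063165]), 'torque': array([ 0.02948713,  0.00289451, -0.03243313]), 'finger_force': 0.0, 'opening': 85.20048988829477}
scene {'fov_y': 42.55567198202044, 'cx': 254.63192636769062, 'cy': 191.1711603517177, 'rvec': array([ 1.7967305 ,  2.30429612, -0.38077475]), 'tvec': array([ 160.92193833, -477.32810024, 1770.67911569])}
cupboard 0.75 [246.4, 209.8, 132.5, 72.0] 6938 [[601.0, 11.0, 36.0], [691.0, 183.0, 167.0], [780.0, 348.0, 174.0]]
wide_door 0.61 [300.1, 214.6, 72.9, 14.1] 603 [[589.0, 134.0, 127.0], [
[... 936 characters left out ...]
]]
wide_door 0.68 [101.7, 180.2, 95.8, 21.9] 1222 [[581.0, 128.0, 14.0], [597.0, 225.0, 150.0], [614.0, 322.0, 168.0]]
narrow_door 0.82 [191.0, 175.3, 55.4, 18.1] 708 [[609.0, 6.0, 11.0], [619.0, 62.0, 148.0], [633.0, 118.0, 168.0]]
robot_car 0.56 [204.8, 223.7, 79.9, 78.0] 4198 [[330.0, -88.0, 27.0], [421.0, -3.0, 60.0], [509.0, 80.0, 73.0]]
breadboard 0.59 [132.8, 127.1, 76.3, 30.1] 1808 [[681.0, 96.0, 169.0], [709.0, 174.0, 177.0], [738.0, 252.0, 180.0]]
multimeter 0.66 [304.5, 202.0, 41.1, 50.8] 1303 [[460.0, -255.0, 6.0], [520.0, -213.0, 29.0], [581.0, -173.0, 36.0]]
power_supply 0.95 [281.2, 86.9, 79.1, 115.2] 7290 [[608.0, -261.0, 28.0], [723.0, -182.0, 149.0], [847.0, -105.0, 152.0]]
```

```bash
python3 - <<'E'
from h import *
for n in('top','scene'):
    d=np.load(n+'.npy'); C=cloud(n,d)
    for k in('wide_door','narrow_door'):
        pass
# fit the front line & free edges from top-cam masks
for n in('top','scene'):
    bot.snapshot(n); d=np.load(n+'.npy'); C=cloud(n,d)
    for k in('wide_door','narrow_door'):
        m=bot.cut_out(n,k)[0]['region']&(d>0); q=C[m]
        tp=q[q[:,2]>160]; fr=q[(q[:,2]>25)&(q[:,2]<140)]
        for l,a in(('top',tp),('front',fr)):
            if len(a)>10:
                c=np.polyfit(a[:,1],a[:,0],1); print(n,k,l,len(a),'slope',c[0].round(3),'x@y120',np.polyval(c,120).round(1),'y',np.percentile(a[:,1],[0,1,99,100]).round(),'res',np.std(a[:,0]-np.polyval(c,a[:,1])).round(1))
a=cv2.imread('pics/top0.png'); cv2.imwrite('pics/topz.png',cv2.resize(a[90:310,70:370],None,fx=2.6,fy=2.6,interpolation=cv2.INTER_CUBIC))
E
```

```text
top wide_door top 550 slope -0.137 x@y120 614.5 y [125. 127. 326. 328.] res 4.1
top wide_door front 466 slope -0.13 x@y120 607.5 y [125. 127. 327. 336.] res 2.6
top narrow_door top 318 slope -0.138 x@y120 615.0 y [  3.   3. 120. 121.] res 4.2
top narrow_door front 274 slope -0.143 x@y120 608.3 y [  1.   2. 119. 121.] res 0.2Traceback (most recent call last):
  File "<stdin>", line 10, in <module>
IndexError: list index out of range
```

View pics/scene0.png

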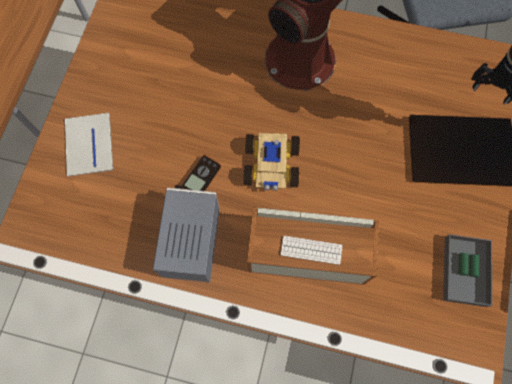

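Scene view: cupboard at about (315,245) with both doors shut on its upper edge. The car is at (272,160), the multimeter at (200,178), and the breadboard lies on the cupboard. The front runs along x ≈ 608−0.14·(y−120), and the wide door's free edge is at y ≈ 123.

First, approach a point in front of the door at height, with the fingers shut.

>>> move_arm([
  {"dx": -49.1, "dy": -32.8, "rz": -0.389, "fingers": 1},
  {"dx": -49.1, "dy": -32.8, "rz": -0.389, "fingers": 1},
  {"dx": -49.1, "dy": -32.8, "rz": -0.389, "fingers": 1},
  {"dx": -49.1, "dy": -32.8, "rz": -0.389, "fingers": 1},
  {"dx": -49.1, "dy": -32.8, "rz": -0.389, "fingers": 1},
  {"dx": -49.1, "dy": -32.8, "rz": -0.389, "fingers": 1},
  {"dx": -49.1, "dy": -32.8, "rz": -0.389, "fingers": 1},
  {"dx": -49.1, "dy": -32.8, "rz": -0.389, "fingers": 1},
  {"dx": -49.1, "dy": -32.8, "rz": -0.389, "fingers": 1},
  {"dx": -49.1, "dy": -32.8, "rz": -0.389, "fingers": 1},
])

```text
invalid input at $.plan[0]: expected keys dx, dy, dz, rx, ry, rz, fingers
```

>>> move_arm([
  {"dx": -49.1, "dy": -32.8, "dz": 0, "rx": 0, "ry": 0, "rz": -0.389, "fingers": 1},
  {"dx": -49.1, "dy": -32.8, "dz": 0, "rx": 0, "ry": 0, "rz": -0.389, "fingers": 1},
  {"dx": -49.1, "dy": -32.8, "dz": 0, "rx": 0, "ry": 0, "rz": -0.389, "fingers": 1},
  {"dx": -49.1, "dy": -32.8, "dz": 0, "rx": 0, "ry": 0, "rz": -0.389, "fingers": 1},
  {"dx": -49.1, "dy": -32.8, "dz": 0, "rx": 0, "ry": 0, "rz": -0.389, "fingers": 1},
  {"dx": -49.1, "dy": -32.8, "dz": 0, "rx": 0, "ry": 0, "rz": -0.389, "fingers": 1},
  {"dx": -49.1, "dy": -32.8, "dz": 0, "rx": 0, "ry": 0, "rz": -0.389, "fingers": 1},
  {"dx": -49.1, "dy": -32.8, "dz": 0, "rx": 0, "ry": 0, "rz": -0.389, "fingers": 1},
  {"dx": -49.1, "dy": -32.8, "dz": 0, "rx": 0, "ry": 0, "rz": -0.389, "fingers": 1},
  {"dx": -49.1, "dy": -32.8, "dz": 0, "rx": 0, "ry": 0, "rz": -0.389, "fingers": 1},
])

```text
time_s: 2.3
ee_pos: [544.5, 139.7, 231.1]
ee_rot: [0.0, -0.068, 0.998, -0.0]
ft_force: [-0.6, 0.8, 0.9]
opening: -0.0
finger_force: 0.0
```

>>> move_arm([
  {"dx": 0, "dy": 0.2, "dz": 6, "rx": 0, "ry": 0, "rz": 0, "fingers": 1},
  {"dx": 0, "dy": 0.2, "dz": 11.9, "rx": 0, "ry": 0, "rz": 0, "fingers": 1},
  {"dx": 0, "dy": 0.2, "dz": 11.9, "rx": 0, "ry": 0, "rz": 0, "fingers": 1},
  {"dx": -1, "dy": 0.2, "dz": 11.9, "rx": 0, "ry": 0, "rz": 0, "fingers": 1},
  {"dx": -2, "dy": 0.2, "dz": 11.9, "rx": 0, "ry": 0, "rz": 0, "fingers": 1},
  {"dx": -3, "dy": 0.2, "dz": 11.9, "rx": 0, "ry": 0, "rz": 0, "fingers": 1},
  {"dx": -3.5, "dy": 0.2, "dz": 11.9, "rx": 0, "ry": 0, "rz": 0, "fingers": 1},
  {"dx": -3.8, "dy": 0.2, "dz": 11.9, "rx": 0, "ry": 0, "rz": 0, "fingers": 1},
  {"dx": -4, "dy": 0.2, "dz": 11.9, "rx": 0, "ry": 0, "rz": 0, "fingers": 1},
  {"dx": -4, "dy": 0.2, "dz": 11.9, "rx": 0, "ry": 0, "rz": 0, "fingers": 1},
])

```text
time_s: 3.55
ee_pos: [582.3, 149.8, 112.3]
ee_rot: [-0.0, -0.07, 0.998, 0.0]
ft_force: [-0.3, 0.0, 0.7]
opening: -0.1
finger_force: 0.0
```

```bash
python3 - <<'E'
from h import *
p,d=bot.snapshot('top')
cv2.imwrite('pics/t1.png',cv2.resize(p[90:310,70:370,::-1],None,fx=2.6,fy=2.6,interpolation=cv2.INTER_CUBIC))
E
```

```text
(no output)
```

View pics/t1.png

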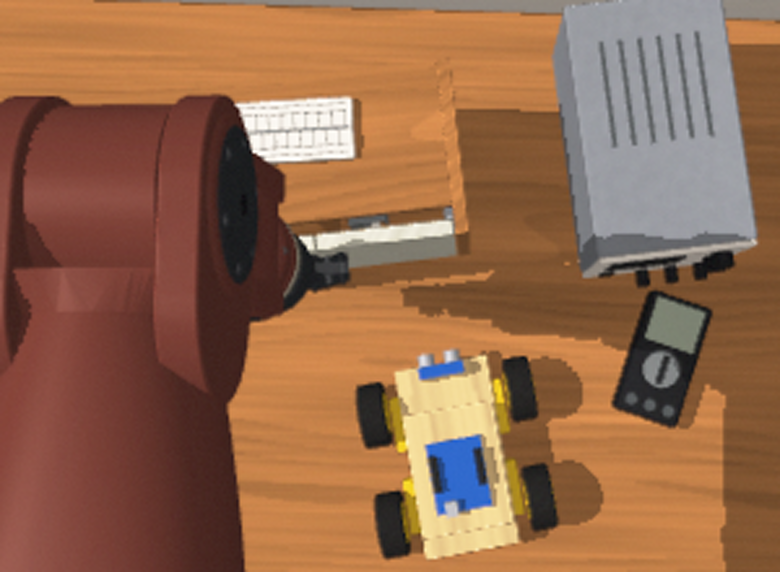

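```bash
python3 - <<'E'
from h import *
m=bot.camera_model('top'); R,t,f,cx,cy=cam('top'); K=np.array([[f,0,cx],[0,f,cy],[0,0,1]])
e=bot.read_state()['ee_pos']
P=np.array([e,e+[0,0,40],e+[0,0,73],[607.5,123,167],[578.8,329,170]])
z=cv2.projectPoints(P,m['rvec'],m['tvec'],K,None)[0][:,0]
print(z.round(1).tolist(), ((z-[70,90])*2.6).round().tolist())
p,d=bot.snapshot('top');C=cloud('top',d)
q=C[180:205,185:206]; 
for v in range(180,206,3): print(v,[tuple(C[v,u].round().astype(int)) for u in (192,195,198,201,204)])
E
```

```text
[[183.1, 198.6], [179.9, 197.2], [177.0, 195.8], [190.8, 186.0], [99.5, 196.0]] [[294.0, 282.0], [286.0, 279.0], [278.0, 275.0], [314.0, 249.0], [77.0, 275.0]]
180 [(np.int64(621), np.int64(121), np.int64(166)), (np.int64(622), np.int64(114), np.int64(167)), (np.int64(622), np.int64(107), np.int64(163)), (np.int64(622), np.int64(100), np.int64(166)), (np.int64(622), np.int64(93), np.int64(167))]
183 [(np.int64(614), np.int64(120), np.int64(168)), (np.int64(614), np.int64(113), np.int64(169)), (np.int64(615), np.int64(107), np.int64(163)), (np.int64(615), np.int64(100), np.int64(165)), (np.int64(615), np.int64(93), np.int64(165))]
186 [(np.int64(610), np.int64(124), np.int64(143)), (np.int64(609), np.int64(115), np.int64(156)), (np.int64(610), np.int64(109), np.int64(150)), (np.int64(611), np.int64(103), np.int64(143)), (np.int64(612), np.int64(96), np.int64(137))]
189 [(np.int64(595), np.int64(111), np.int64(222)), (np.int64(597), np.int64(108), np.int64(200)), (np.int64(597), np.int64(101), np.int64(202)), (np.int64(597), np.int64(94), np.int64(206)), (np.int64(610), np.int64(103), 
[... 498 characters left out ...]
p.int64(580), np.int64(120), np.int64(163)), (np.int64(577), np.int64(107), np.int64(199)), (np.int64(577), np.int64(101), np.int64(198)), (np.int64(577), np.int64(93), np.int64(202)), (np.int64(595), np.int64(114), np.int64(-3))]
201 [(np.int64(573), np.int64(120), np.int64(161)), (np.int64(586), np.int64(138), np.int64(-2)), (np.int64(586), np.int64(130), np.int64(-5)), (np.int64(586), np.int64(122), np.int64(-4)), (np.int64(586), np.int64(113), np.int64(-1))]
204 [(np.int64(577), np.int64(146), np.int64(1)), (np.int64(578), np.int64(138), np.int64(-4)), (np.int64(578), np.int64(130), np.int64(-2)), (np.int64(578), np.int64(121), np.int64(-1)), (np.int64(578), np.int64(113), np.int64(-1))]
```

>>> move_arm([
  {"dx": 0, "dy": 0.3, "dz": -2.8, "rx": 0, "ry": 0, "rz": 0, "fingers": 1},
  {"dx": 0, "dy": 0.3, "dz": -2.8, "rx": 0, "ry": 0, "rz": 0, "fingers": 1},
  {"dx": -0.3, "dy": 0.3, "dz": -2.8, "rx": 0, "ry": 0, "rz": 0, "fingers": 1},
  {"dx": -0.5, "dy": 0.3, "dz": -2.8, "rx": 0, "ry": 0, "rz": 0, "fingers": 1},
  {"dx": -0.6, "dy": 0.3, "dz": -2.8, "rx": 0, "ry": 0, "rz": 0, "fingers": 1},
  {"dx": -0.7, "dy": 0.3, "dz": -2.8, "rx": 0, "ry": 0, "rz": 0, "fingers": 1},
  {"dx": -0.8, "dy": 0.3, "dz": -2.8, "rx": 0, "ry": 0, "rz": 0, "fingers": 1},
  {"dx": -0.9, "dy": 0.3, "dz": -2.8, "rx": 0, "ry": 0, "rz": 0, "fingers": 1},
  {"dx": -1.0, "dy": 0.3, "dz": -2.8, "rx": 0, "ry": 0, "rz": 0, "fingers": 1},
  {"dx": -1.0, "dy": 0.3, "dz": -2.8, "rx": 0, "ry": 0, "rz": 0, "fingers": 1},
])

```text
time_s: 4.9
ee_pos: [591.9, 154.1, 140.3]
ee_rot: [0.0, -0.07, 0.998, 0.0]
ft_force: [0.3, 0.5, -0.6]
opening: 0.2
finger_force: 0.0
```

>>> move_arm([
  {"dx": -0.05, "dy": 0, "dz": 0, "rx": 0, "ry": 0, "rz": 0, "fingers": 1},
  {"dx": -0.1, "dy": 0, "dz": 0, "rx": 0, "ry": 0, "rz": 0, "fingers": 1},
  {"dx": -0.15, "dy": 0, "dz": 0, "rx": 0, "ry": 0, "rz": 0, "fingers": 1},
  {"dx": -0.2, "dy": 0, "dz": 0, "rx": 0, "ry": 0, "rz": 0, "fingers": 1},
  {"dx": -0.25, "dy": 0, "dz": 0, "rx": 0, "ry": 0, "rz": 0, "fingers": 1},
  {"dx": -0.3, "dy": 0, "dz": 0, "rx": 0, "ry": 0, "rz": 0, "fingers": 1},
  {"dx": -0.35, "dy": 0, "dz": 0, "rx": 0, "ry": 0, "rz": 0, "fingers": 1},
  {"dx": -0.4, "dy": 0, "dz": 0, "rx": 0, "ry": 0, "rz": 0, "fingers": 1},
  {"dx": -0.4, "dy": 0, "dz": 0, "rx": 0, "ry": 0, "rz": 0, "fingers": 1},
  {"dx": -0.4, "dy": 0, "dz": 0, "rx": 0, "ry": 0, "rz": 0, "fingers": 1},
])

```text
time_s: 6.15
ee_pos: [595.1, 154.6, 140.3]
ee_rot: [-0.001, -0.07, 0.998, -0.0]
ft_force: [-7.1, -0.7, 2.9]
opening: -0.4
finger_force: 3.2
```

>>> move_arm([
  {"dx": -0.03, "dy": 0, "dz": 0, "rx": 0, "ry": 0, "rz": 0, "fingers": 1},
  {"dx": -0.06, "dy": 0, "dz": 0, "rx": 0, "ry": 0, "rz": 0, "fingers": 1},
  {"dx": -0.09, "dy": 0, "dz": 0, "rx": 0, "ry": 0, "rz": 0, "fingers": 1},
  {"dx": -0.12, "dy": 0, "dz": 0, "rx": 0, "ry": 0, "rz": 0, "fingers": 1},
  {"dx": -0.15, "dy": 0, "dz": 0, "rx": 0, "ry": 0, "rz": 0, "fingers": 1},
  {"dx": -0.18, "dy": 0, "dz": 0, "rx": 0, "ry": 0, "rz": 0, "fingers": 1},
  {"dx": -0.21, "dy": 0, "dz": 0, "rx": 0, "ry": 0, "rz": 0, "fingers": 1},
  {"dx": -0.24, "dy": 0, "dz": 0, "rx": 0, "ry": 0, "rz": 0, "fingers": 1},
  {"dx": -0.24, "dy": 0, "dz": 0, "rx": 0, "ry": 0, "rz": 0, "fingers": 1},
  {"dx": -0.24, "dy": 0, "dz": 0, "rx": 0, "ry": 0, "rz": 0, "fingers": 1},
])

```text
time_s: 7.4
ee_pos: [596.9, 154.9, 140.3]
ee_rot: [-0.001, -0.07, 0.998, -0.0]
ft_force: [-9.2, -2.5, 5.4]
opening: -0.1
finger_force: 4.8
```

>>> move_arm([
  {"dx": -0.03, "dy": 0, "dz": 0, "rx": 0, "ry": 0, "rz": 0, "fingers": 1},
  {"dx": -0.06, "dy": 0, "dz": 0, "rx": 0, "ry": 0, "rz": 0, "fingers": 1},
  {"dx": -0.09, "dy": 0, "dz": 0, "rx": 0, "ry": 0, "rz": 0, "fingers": 1},
  {"dx": -0.12, "dy": 0, "dz": 0, "rx": 0, "ry": 0, "rz": 0, "fingers": 1},
  {"dx": -0.15, "dy": 0, "dz": 0, "rx": 0, "ry": 0, "rz": 0, "fingers": 1},
  {"dx": -0.18, "dy": 0, "dz": 0, "rx": 0, "ry": 0, "rz": 0, "fingers": 1},
  {"dx": -0.2, "dy": 0, "dz": 0, "rx": 0, "ry": 0, "rz": 0, "fingers": 1},
  {"dx": -0.2, "dy": 0, "dz": 0, "rx": 0, "ry": 0, "rz": 0, "fingers": 1},
  {"dx": -0.2, "dy": 0, "dz": 0, "rx": 0, "ry": 0, "rz": 0, "fingers": 1},
  {"dx": -0.2, "dy": 0, "dz": 0, "rx": 0, "ry": 0, "rz": 0, "fingers": 1},
])

```text
time_s: 8.65
ee_pos: [599.1, 155.2, 140.3]
ee_rot: [-0.001, -0.07, 0.998, -0.0]
ft_force: [-7.8, -1.9, 4.2]
opening: -0.1
finger_force: 4.0
```

>>> move_arm([
  {"dx": 6, "dy": 0, "dz": 0, "rx": 0, "ry": 0, "rz": 0, "fingers": 1},
  {"dx": 12, "dy": 0, "dz": 0, "rx": 0, "ry": 0, "rz": 0, "fingers": 1},
  {"dx": 13, "dy": 0, "dz": -2, "rx": 0, "ry": 0, "rz": 0, "fingers": 1},
  {"dx": 13, "dy": 0, "dz": -7, "rx": 0, "ry": 0, "rz": 0, "fingers": 1},
  {"dx": 13, "dy": 0, "dz": -9, "rx": 0, "ry": 0, "rz": 0, "fingers": 1},
  {"dx": 13, "dy": 0, "dz": -9, "rx": 0, "ry": 0, "rz": 0, "fingers": 1},
  {"dx": 13, "dy": 0, "dz": -9, "rx": 0, "ry": 0, "rz": 0, "fingers": 1},
  {"dx": 13, "dy": 0, "dz": -9, "rx": 0, "ry": 0, "rz": 0, "fingers": 1},
  {"dx": 13, "dy": 0, "dz": -9, "rx": 0, "ry": 0, "rz": 0, "fingers": 1},
  {"dx": 13, "dy": 0, "dz": -9, "rx": 0, "ry": 0, "rz": 0, "fingers": 1},
])

```text
time_s: 9.9
ee_pos: [471.2, 137.2, 229.9]
ee_rot: [-0.0, -0.07, 0.998, 0.0]
ft_force: [0.1, 0.4, 0.5]
opening: 0.2
finger_force: 0.0
```

```bash
python3 - <<'E'
from h import *
p,d=bot.snapshot('scene'); C=cloud('scene',d)
a=cv2.resize(p[90:290,150:410,::-1],None,fx=3,fy=3,interpolation=cv2.INTER_CUBIC); cv2.imwrite('pics/s2.png',a)
r=bot.cut_out('scene','wide_door')
for x in r[:2]:
    q=C[x['region']&(d>0)]; q=q[(q[:,2]>155)&(q[:,2]<175)]; print(x['conf'],x['bbox'],len(q))
    if len(q)>20:
        vx,vy,x0,y0=cv2.fitLine(q[:,:2].astype(np.float32),cv2.DIST_HUBER,0,.01,.01).ravel(); print(np.arctan2(vx,vy),x0,y0,q[np.argmin(q[:,1])],q[np.argmax(q[:,1])])
E
```

```text
0.85 [301.8, 190.3, 69.7, 38.3] 398
0.23102531 567.1864 229.79117 [547.67953269 126.99284501 167.0058124 ] [591.66170314 327.1504794  160.61187183]
```

View pics/s2.png

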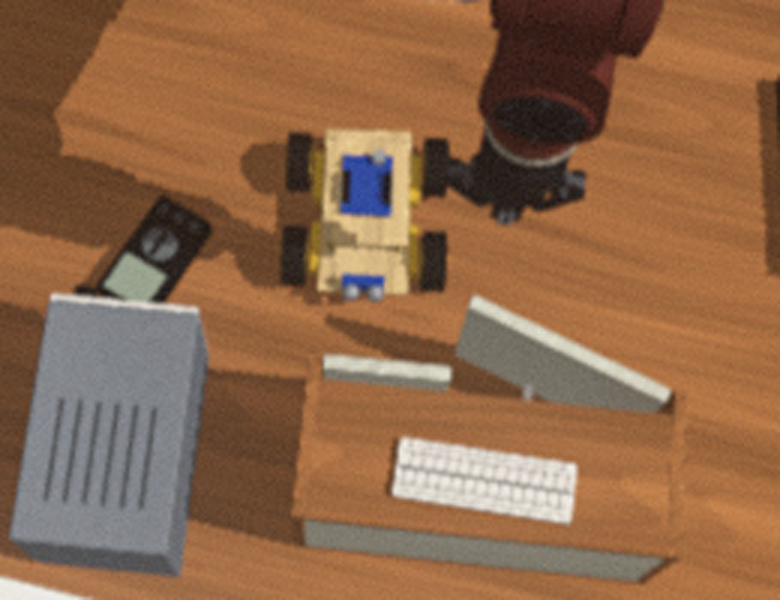

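The door is sprung ajar, with its top edge running from (470,300) to (670,395) px, about 0.37 rad. The narrow door at (385,370) is shut, and the fingers at (505,215) are clear. Next I'll go over the door and down behind it near the free edge.

>>> move_arm([
  {"dx": -5.5, "dy": -0.3, "dz": 0, "rx": 0, "ry": 0, "rz": 0, "fingers": 1},
  {"dx": -10.9, "dy": -0.3, "dz": 0, "rx": 0, "ry": 0, "rz": 0, "fingers": 1},
  {"dx": -10.9, "dy": -0.3, "dz": 0, "rx": 0, "ry": 0, "rz": 0, "fingers": 1},
  {"dx": -10.9, "dy": -0.3, "dz": 0, "rx": 0, "ry": 0, "rz": 0, "fingers": 1},
  {"dx": -10.9, "dy": -0.3, "dz": 3, "rx": 0, "ry": 0, "rz": 0, "fingers": 1},
  {"dx": -10.9, "dy": -0.3, "dz": 5, "rx": 0, "ry": 0, "rz": 0, "fingers": 1},
  {"dx": -10.9, "dy": -0.3, "dz": 7, "rx": 0, "ry": 0, "rz": 0, "fingers": 1},
  {"dx": -10.9, "dy": -0.3, "dz": 9, "rx": 0, "ry": 0, "rz": 0, "fingers": 1},
  {"dx": -10.9, "dy": -0.3, "dz": 9.5, "rx": 0, "ry": 0, "rz": 0, "fingers": 1},
  {"dx": -10.9, "dy": -0.3, "dz": 9.5, "rx": 0, "ry": 0, "rz": 0, "fingers": 1},
])

```text
time_s: 11.25
ee_pos: [579.7, 149.4, 135.2]
ee_rot: [-0.0, -0.07, 0.998, 0.0]
ft_force: [-1.0, 0.8, -0.3]
opening: -0.2
finger_force: 0.0
```

```bash
python3 - <<'E'
from h import *
e=bot.read_state()['ee_pos']; h=np.array([578.8,329]); d=e[:2]-h
X0=-(d@[.990,.139]); Y0=d@[-.139,.990]; print(e,X0,Y0)
for th in np.arange(.4,1.62,.06):
    print(round(th,2),round((170*np.sin(th)-28*np.cos(th)-X0)/10,1),round((-170*np.cos(th)-28*np.sin(th)-Y0)/10,1))
p,d=bot.snapshot('scene')
cv2.imwrite('pics/s3.png',cv2.resize(p[90:290,150:410,::-1],None,fx=3,fy=3,interpolation=cv2.INTER_CUBIC))
E
```

```text
[579.69737913 149.35873015 135.22679267] 24.081731173195916 -177.96959285269574
0.4 1.6 1.0
0.46 2.6 1.3
0.52 3.6 1.7
0.58 4.6 2.0
0.64 5.5 2.5
0.7 6.4 3.0
0.76 7.3 3.5
0.82 8.1 4.2
0.88 8.9 4.8
0.94 9.7 5.5
1.0 10.4 6.3
1.06 11.1 7.0
1.12 11.7 7.9
1.18 12.2 8.7
1.24 12.8 9.6
1.3 13.2 10.6
1.36 13.6 11.5
1.42 14.0 12.5
1.48 14.3 13.5
1.54 14.5 14.5
1.6 14.7 15.5
```

View pics/s3.png

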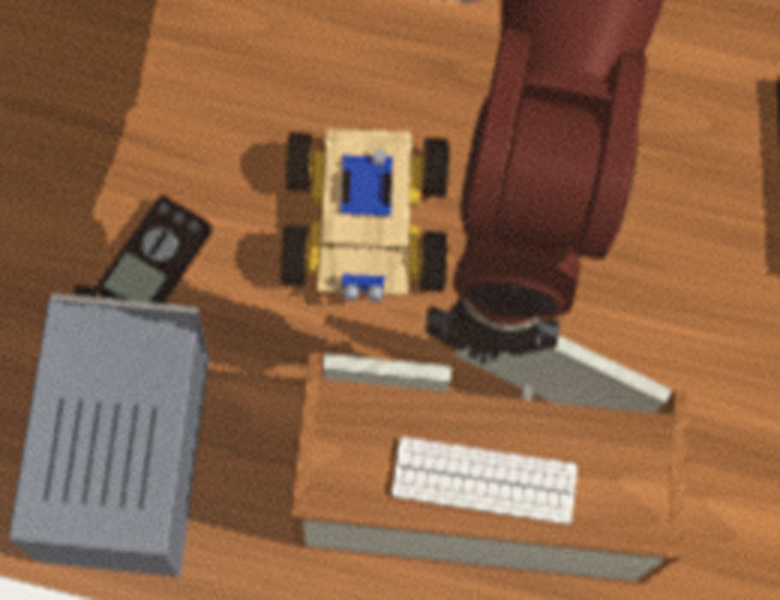

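The fingers at (490,355) px are behind the door and the door is still at its ajar angle. Now I'll push it along the arc.

>>> move_arm([
  {"dx": 0.8, "dy": 0.5, "dz": 0, "rx": 0, "ry": 0, "rz": 0, "fingers": 1},
  {"dx": 1.6, "dy": 1.0, "dz": 0, "rx": 0, "ry": 0, "rz": 0, "fingers": 1},
  {"dx": 2.6, "dy": 1.3, "dz": 0, "rx": 0, "ry": 0, "rz": 0, "fingers": 1},
  {"dx": 3.6, "dy": 1.7, "dz": 0, "rx": 0, "ry": 0, "rz": 0, "fingers": 1},
  {"dx": 4.6, "dy": 2.0, "dz": 0, "rx": 0, "ry": 0, "rz": 0, "fingers": 1},
  {"dx": 5.5, "dy": 2.5, "dz": 0, "rx": 0, "ry": 0, "rz": 0, "fingers": 1},
  {"dx": 6.4, "dy": 3.0, "dz": 0, "rx": 0, "ry": 0, "rz": 0, "fingers": 1},
  {"dx": 7.3, "dy": 3.5, "dz": 0, "rx": 0, "ry": 0, "rz": 0, "fingers": 1},
  {"dx": 8.1, "dy": 4.2, "dz": 0, "rx": 0, "ry": 0, "rz": 0, "fingers": 1},
  {"dx": 8.9, "dy": 4.8, "dz": 0, "rx": 0, "ry": 0, "rz": 0, "fingers": 1},
])

```text
time_s: 12.55
ee_pos: [484.4, 185.0, 135.3]
ee_rot: [0.0, -0.07, 0.998, 0.0]
ft_force: [0.5, 0.5, -0.1]
opening: 0.1
finger_force: 0.1
```

>>> move_arm([
  {"dx": 0.8, "dy": 0.7, "dz": 0, "rx": 0, "ry": 0, "rz": 0, "fingers": 1},
  {"dx": 1.5, "dy": 1.5, "dz": 0, "rx": 0, "ry": 0, "rz": 0, "fingers": 1},
  {"dx": 2.2, "dy": 2.2, "dz": 0, "rx": 0, "ry": 0, "rz": 0, "fingers": 1},
  {"dx": 2.8, "dy": 3.1, "dz": 0, "rx": 0, "ry": 0, "rz": 0, "fingers": 1},
  {"dx": 3.3, "dy": 3.9, "dz": 0, "rx": 0, "ry": 0, "rz": 0, "fingers": 1},
  {"dx": 3.9, "dy": 4.8, "dz": 0, "rx": 0, "ry": 0, "rz": 0, "fingers": 1},
  {"dx": 4.3, "dy": 5.8, "dz": 0, "rx": 0, "ry": 0, "rz": 0, "fingers": 1},
  {"dx": 4.7, "dy": 6.7, "dz": 0, "rx": 0, "ry": 0, "rz": 0, "fingers": 1},
  {"dx": 5.1, "dy": 7.7, "dz": 0, "rx": 0, "ry": 0, "rz": 0, "fingers": 1},
  {"dx": 5.3, "dy": 8.4, "dz": 0, "rx": 0, "ry": 0, "rz": 0, "fingers": 1},
])

```text
time_s: 13.8
ee_pos: [420.5, 261.0, 135.3]
ee_rot: [0.0, -0.07, 0.998, 0.0]
ft_force: [0.3, -0.6, 0.0]
opening: -0.1
finger_force: 0.2
```

```bash
python3 - <<'E'
from h import *
p,d=bot.snapshot('scene')
cv2.imwrite('pics/s4.png',cv2.resize(p[90:290,150:410,::-1],None,fx=3,fy=3,interpolation=cv2.INTER_CUBIC))
E
```

```text
(no output)
```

View pics/s4.png

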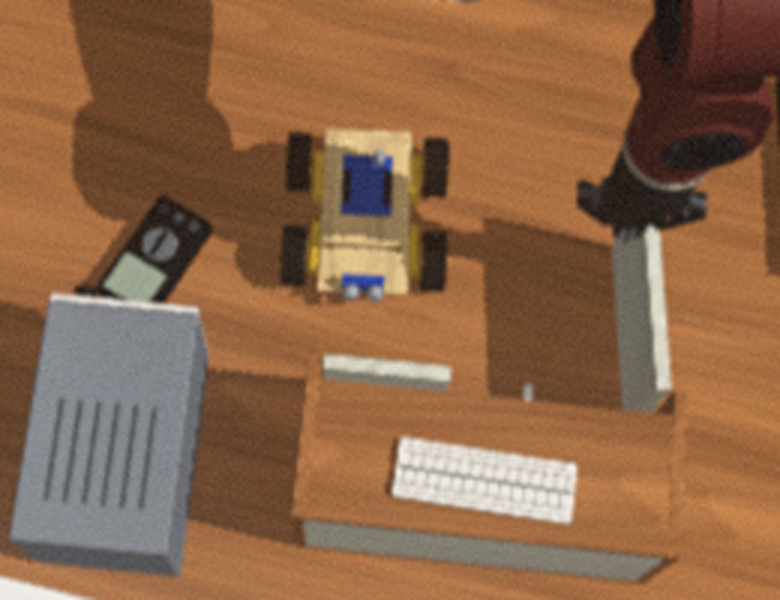

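The door is roughly square to the front, with its top edge at (655,235)–(665,390) px. I'll nudge it a little further, back away from it, then rise clear.

>>> move_arm([
  {"dx": 0.1, "dy": 0.5, "dz": 0, "rx": 0, "ry": 0, "rz": 0, "fingers": 1},
  {"dx": 0.1, "dy": 0.8, "dz": 0, "rx": 0, "ry": 0, "rz": 0, "fingers": 1},
  {"dx": 0.1, "dy": 1.0, "dz": 0, "rx": 0, "ry": 0, "rz": 0, "fingers": 1},
  {"dx": 0.1, "dy": 1.0, "dz": 0, "rx": 0, "ry": 0, "rz": 0, "fingers": 1},
  {"dx": 0.1, "dy": 0, "dz": 0, "rx": 0, "ry": 0, "rz": 0, "fingers": 1},
  {"dx": 0.1, "dy": -3, "dz": 0, "rx": 0, "ry": 0, "rz": 0, "fingers": 1},
  {"dx": 0.1, "dy": -6, "dz": 0, "rx": 0, "ry": 0, "rz": 0, "fingers": 1},
  {"dx": 0.1, "dy": -6, "dz": -4, "rx": 0, "ry": 0, "rz": 0, "fingers": 1},
  {"dx": 0.1, "dy": -6, "dz": -9, "rx": 0, "ry": 0, "rz": 0, "fingers": 1},
  {"dx": 0.1, "dy": -6, "dz": -9, "rx": 0, "ry": 0, "rz": 0, "fingers": 1},
])

```text
time_s: 15.1
ee_pos: [430.1, 200.4, 229.3]
ee_rot: [0.003, -0.069, 0.998, 0.0]
ft_force: [0.6, 0.2, -1.2]
opening: 0.3
finger_force: 0.0
```

```bash
python3 - <<'E'
from h import *
for i in range(2):
    p,d=bot.snapshot('scene'); C=cloud('scene',d)
    r=bot.cut_out('scene','wide_door')
    for x in r[:1]:
        q=C[x['region']&(d>0)]; q=q[(q[:,2]>155)&(q[:,2]<175)]
        vx,vy,x0,y0=cv2.fitLine(q[:,:2].astype(np.float32),cv2.DIST_HUBER,0,.01,.01).ravel()
        print(x['conf'],len(q),'door angle',(np.arctan2(vx,vy)%np.pi)+.139)
for k in('robot_car','breadboard','multimeter','narrow_door'):
    r=bot.cut_out('scene',k)
    if r: print(k,r[0]['bbox'])
print(bot.read_state()['ee_pos'],bot.read_state()['ft_force'])
E
```

```text
0.73 363 door angle 1.5320175
0.91 322 door angle 1.523123
robot_car [243.5, 131.7, 55.8, 57.5]
breadboard [279.3, 238.4, 64.4, 28.0]
multimeter [185.8, 155.9, 34.0, 36.6]
narrow_door [258.2, 209.5, 40.3, 9.4]
[427.69907191 200.74756433 224.39539388] [ 0.36460146 -0.35691092  0.22781401]
```

```bash
python3 -c "
from station import bot
print(bot.job_done())"
```

```text
the job is handed in; nothing more can be done
None
```

The wide door stands open at about 1.53 rad (88°), the narrow door still shows shut in the last camera check, the car, breadboard and multimeter look unmoved, the arm is clear, and the job is handed in; no verdict came back.

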